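# Show the gift dish's label to the counter-top reader

## Robot

A 6-joint arm with a two-finger parallel gripper is mounted at the origin on the work surface. World frame = base frame: x ahead of the robot, y to its left, z up, the work surface at z = 0. Lengths are in m, angles in rad, forces in N, time in s.
With the tool pointing down it reaches from about 0.35 to 0.975 m from the base axis. Payload 4.9 kg.
Tool frame: the origin (TCP) lies between the finger pads; the fingertips stand 25 mm ahead of it and the grasp point (between the pads) lies 6 mm ahead of it; z points along the fingers, y is the line along which they close (so a half turn about z gives the same grasp; the last joint's range is limited). The gripper opens to 85 mm and grips with 20 to 120 N. Pads are 22 mm wide; open, the fingers measure 114 mm over their backs; the gripper's body (76 mm by 85 mm) begins 54 mm behind the grasp point. The pads swing forward as they close: fully open they stand 13 mm farther back than shut.
Start: joints at [-1.257, 0.053, 1.613, -0, 1.476, -0.119], TCP at [0.262, -0.567, 0.256] pointing down, gripper open.
Joint ranges: [-3.01, 3.01], [-1.01, 2.22], [0.06, 2.58], [-1.02, 4.17], [0.09, 2.62], [-3.14, 3.14]. Speed limits (rad/s): [2.57, 2.57, 3.14, 3.14, 3.14, 3.14].

## Interface

Orientations are given as a unit quaternion [w, x, y, z].
In Python, from plant import manip gives the robot as it stands.
- The arm moves only by the shell command python3 -m inch 'ROWS'. ROWS is JSON, a list of rows, each a list of 3 entries, a list of its own where there are three numbers: the shift along the tool's x, y, z in m, then the turn, a rotation vector about the tool's x, y, z in rad, then the opening, from 0 (shut) to 1 (fully open). A call has 1 to 8 rows; each row shifts and turns the commanded pose from where the row before left it, along the tool's axes as they then stand; what a row does not reach is not made up. A row lasts 1/10 s, in which the tool goes at most 50 mm and 8.59 degrees, less where a joint would pass 70% of its speed; a pose out of reach is approached as far as the arm can. A call with a gripper value outside its range is refused whole. The fingers move at their own pace and stop on an object; the grip force is fixed at half the most. Time passes only in rows, so rows that do not move let the fingers close. It gives the time, the measured TCP pose, the force, the opening and the grip force at its end, in the units of the state.
- manip.state(): the state, without advancing time (a new reading comes with each control period).
- manip.grab_frame(name): name is "side" or "top" or "wrist"; returns (picture, depth): 480x640x3 uint8, red, green, blue; 480x640 float32, m along the optical axis (not along the pixel's ray), 0 where there is no reading.
- manip.camera_params(name): a dict with "camera_matrix" (3x3 intrinsics, pixels), "rvec" (rotation vector, rad) and "tvec" (3), from world to camera coordinates, as OpenCV has them. Camera axes: x right, y down, z forward; pixel columns grow to the right and rows downward; lengths in m; the calibration is good to about 2 mm. A picture is of the moment at which its call begins: read the wrist's pose just before it. camera_params takes no time and is no camera call; for the wrist camera it gives the pose at the moment of the call.
- manip.job_done(): hands the job in; it is judged then, once.
Trained networks look in the newest picture that a camera, given by its name, has taken for a name from the list of things; names that differ only in an ending like _2 or _b are one class to them, and where a whole thing is asked for, a point or a joint stands for the part that bears it (a point fixed in the world has none). Each returns a list of dicts, best first, with "score" (0 to 1); they miss things now and then, are a little off and sometimes report something else, mostly with a low value. They report only what shows in the picture. A call takes as long as a camera call. They do not tell look-alikes from the thing itself.
- manip.look_for(camera, label): "point" ([x, y, z] in m, in world coordinates, good to about 4 mm: the middle of the surface that is visible of it).
The state is a dict: "time": time; "joint_pos": joint angles; "joint_vel": joint speeds; "joint_efforts": joint torques, N m; "tool_pos": TCP position; "tool_rot": TCP orientation; "contact_force": force on the tool from outside, world axes, zero at the start; "ft_torque": the same for the moment, N m; "gripper_width": opening from 0.0 (shut) to 1.0 (fully open); "grasp_force": force on a finger pad.
Only numpy, scipy, OpenCV 4.12 (cv2) and the standard library are available. Lean on these libraries where they do the work, as an engineer would, in place of code of your own. Each camera call takes 0.05 s, during which the arm holds its last target. There are 200 camera calls.

## Task

On the gift-packing table, pick up the wooden dish by the bar of its bow handle, carry it level to the counter-top barcode reader, turning it about a quarter turn so that its label squarely faces the reader's window, and finish while still holding it there, steady, with the label centred on the window, level with it and about 60 mm in front of it. The loose bath ball must stay inside the ring engraved in the middle of the dish all the way, so move gently. Do not touch the reader or disturb the other goods.

Things in the scene. Friction and masses are not known exactly. Their poses are not given: they have to be found in the camera images.
- bar (a point): Middle of the bar of the dish's steel bow handle, the place to grasp from above: a horizontal bar 14 x 14 mm in section, 167 mm long along the dish's y, 122 mm above the dish's underside, straight above its centre. The fingers close along the dish's x. Axes are the dish's. Only the bow's legs, at the bar's ends, are beneath the bar; the ball's top lies 57 mm below its underside.
- label (a point): Centre of the printed outer face of the label: a white upright card with black bars, 50 mm wide (y), 36 mm high (z), 4 mm thick, fixed to the dish's rim; 90 mm from the dish's centre along the dish's x, 26 mm above its underside (96 mm below the middle of the bar). Axes are the dish's: x points straight out of the printed face.
- dish_mid (a point): Centre of the hollow of the dish, on its inner surface, 8 mm above the dish's underside. Axes are the dish's. A dark ring of 25 mm radius is engraved around it.
- ball_center (a point): Centre of the loose, dull white ball, 50 mm in diameter, 70 g, lying in the middle of the dish (it may be moved by a few mm from the exact middle). It rolls.
- window (a point): Centre of the amber window (56 mm wide, 44 mm high) of the grey counter-top reader, 132 mm above the table. z is up; x points horizontally from the window back into the reader, so the window looks along -x. When the label squarely faces the window, the dish's axes are parallel to these.
- dish: The loose pale wooden dish, 160 mm across, 26 mm high, about 300 g, hollowed to a shallow bowl (250 mm radius of curvature), with the bow handle over it. Origin at the centre of its flat underside; z up, x from the centre out through the label.
- ball: The loose ball (see ball_center).
- reader: The barcode reader, fixed to the table. Its head is 90 mm wide, 84 mm high, 58 mm deep behind the window; its round foot is 110 mm across, 16 mm high. Origin at the centre of the foot's underside, 30 mm behind the window and 132 mm below it; axes as for the window.
- carton: Bystander: loose white soap carton with a mauve band, 60 x 95 x 35 mm, origin under its centre.
- jar: Bystander: loose cream jar, 60 mm across, 55 mm high, origin under its centre.
- lotion: Bystander: loose lotion bottle, 44 mm across, 80 mm high, origin under its centre.
Not all that is in view belongs to the job. What is shaped like the ball but turquoise is not meant.

How it is judged:
On the way:
1. the dish is lifted clear of the table in the gripper, ball inside the ring (height (world z) of dish above 0.02 m and contact force between dish and the fingers above 1 N and horizontal distance between ball_center and dish_mid below 0.025 m), for 0.2 s.
At the end, for the whole second after the job is handed in: The dish is held by the gripper alone, steady and level (within 0.12 rad), the label's face 30 to 90 mm in front of the window, within 20 mm of its centre sideways and in height, facing it within 0.16 rad, and the ball lies in the dish with its centre inside the engraved ring (25 mm radius) (x of label in the frame of window between -0.09 and -0.03 m and y of label in the frame of window between -0.02 and 0.02 m and z of label in the frame of window between -0.02 and 0.02 m and x of dish_mid in the frame of window below -0.11 m and angle between the x axis of label and the x axis of window, either way round below 0.16 rad and angle between dish's own z axis and vertical below 0.12 rad and height (world z) of dish above 0.07 m and horizontal distance between ball_center and dish_mid below 0.025 m and height (world z) of ball_center above 0.09 m and contact force between ball and dish above 0.1 N and contact force between dish and the fingers above 1 N and contact force between dish and reader below 0.1 N and linear speed of dish below 0.02 m/s and angular speed of dish below 0.15 rad/s); the arm keeps its last pose, push and grip.
It fails at once if the ball leaves the engraved ring (horizontal distance between ball_center and dish_mid above 0.025 m).
It fails at once if the dish is tipped by more than 0.2 rad (angle between dish's own z axis and vertical above 0.2 rad).
It fails at once if the reader is touched (contact force between reader and anything else above 0.5 N).
It fails at once if other goods are disturbed (distance of any of carton, jar, lotion from where it was at the start of the episode above 0.02 m).
It also fails if it takes over 51 s, if anything falls off the work surface, if the arm or the gripper's body presses on something with over 40 N, if the wrist force passes 120 N, or if a joint passes its speed limit or range.

## Working session

There is one attempt and no reset: what is moved stays moved. The work goes in short steps, Python scripts to look and compute and a shell command to move; the robot and the scene stay as the last step left them, time stands still between calls to the robot, and variables do not carry over. Pictures are saved under pics/ and viewed, at most 10 in all, crops included, and the job is handed in when it is done.

```bash
mkdir -p pics; cat > h.py <<'E'
import numpy as np,cv2
from plant import manip
from scipy.spatial.transform import Rotation as R
def cam(n):
    p=manip.camera_params(n);return np.array(p["camera_matrix"]),cv2.Rodrigues(np.array(p["rvec"],float))[0],np.array(p["tvec"],float).ravel()
def proj(n,P):
    K,r,t=cam(n);q=K@(r@np.array(P)+t);return (q[:2]/q[2]).round(0)
def cloud(n,d):
    K,r,t=cam(n);v,u=np.indices(d.shape);c=np.stack([(u-K[0,2])/K[0,0]*d,(v-K[1,2])/K[1,1]*d,d],-1)
    return (c-t)@r
E
python3 - <<'E'
from h import *
for n in("side","top"):
    im,d=manip.grab_frame(n);cv2.imwrite(f"pics/{n}0.png",im[:,:,::-1]);np.savez(f"{n}0.npz",im=im,d=d)
    for l in("bar","label","dish_mid","ball_center","window","reader","carton","jar","lotion"):
        for o in manip.look_for(n,l)[:3]: print(n,l,round(o["score"],2),np.round(o["point"],3),proj(n,o["point"]))
s=manip.state();print(s["time"],s["tool_pos"],R.from_quat(np.roll(s["tool_rot"],-1)).as_matrix().round(3),s["contact_force"])
E
```

```text
side bar 0.87 [ 0.508 -0.175  0.019] [376. 236.]
side label 0.74 [ 0.506 -0.173  0.024] [376. 235.]
side dish_mid 0.95 [ 0.505 -0.171  0.023] [376. 235.]
side ball_center 0.61 [ 0.574 -0.016  0.036] [331. 258.]
side ball_center 0.51 [ 0.503 -0.167  0.042] [377. 230.]
side ball_center 0.49 [ 0.51  -0.328  0.032] [390. 204.]
side window 0.58 [0.502 0.462 0.112] [274. 392.]
side carton 0.89 [0.463 0.09  0.034] [363. 296.]
side carton 0.23 [0.502 0.462 0.112] [274. 392.]
side jar 0.57 [0.702 0.003 0.042] [278. 250.]
side lotion 0.69 [0.697 0.087 0.045] [265. 269.]
top bar 0.97 [ 0.508 -0.177  0.015] [419. 275.]
top label 0.85 [ 0.511 -0.182  0.022] [421. 273.]
top label 0.53 [0.467 0.071 0.035] [308. 292.]
top dish_mid 0.56 [ 0.512 -0.178  0.014] [419. 273.]
top ball_center 0.86 [ 0.578 -0.033  0.042] [355. 242.]
top ball_center 0.68 [ 0.513 -0.336  0.041] [493. 272.]
top ball_center 0.49 [ 0.505 -0.174  0.046] [420. 275.]
top window 0.62 [0.508 0.42  0.152] [130. 270.]
top window 0.49 [0.699 0.07  0.058] [308. 187.]
top window 0.22 [0.466 0.072 0.037] [307. 293.]
top reader 0.58 [0.506 0.417 0.148] [132. 272.]
top reader 0.5 [ 0.701 -0.01   0.055] [345. 187.]
top carton 0.74 [0.471 0.073 0.04 ] [307. 291.]
top jar 0.55 [ 0.702 -0.009  0.056] [344. 186.]
top lotion 0.63 [0.701 0.07  0.056] [308. 186.]
1.0 [ 0.26212223 -0.56735708  0.25626968] [[ 0.908  0.419 -0.   ]
 [ 0.419 -0.908  0.   ]
 [-0.    -0.    -1.   ]] [ 0.55481738 -0.24561895 -0.4765582 ]
```

View pics/top0.png

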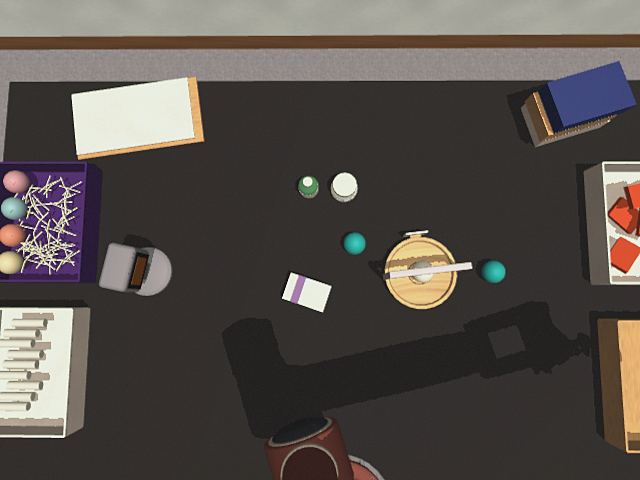

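View pics/side0.png

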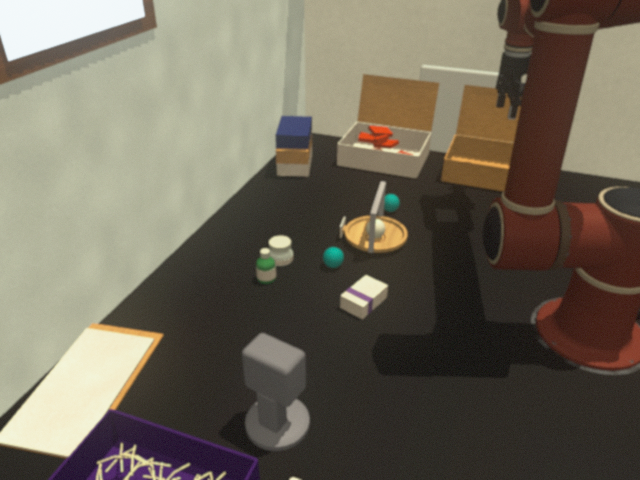

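The top view shows the pale dish at about (421,273), with its label card at (416,234) towards +x and its bar running from (385,277) to (471,265). The white ball inside it at (423,270) is the one meant. The turquoise balls at (354,243) and (493,271) are look-alikes. The reader is at (125,268) with its amber window at (139,270), facing right (-y), and the carton, jar and lotion are at (307,291), (344,186) and (308,186).

```bash
python3 - <<'E'
from h import *
a=np.load("top0.npz");im,d=a["im"],a["d"];P=cloud("top",d);ok=d>0
hsv=cv2.cvtColor(im,cv2.COLOR_RGB2HSV)
def line(p):
    c=p[:,:2].mean(0);u=np.linalg.svd(p[:,:2]-c)[2][0];return c,np.degrees(np.arctan2(u[1],u[0]))
x,y,z=P[...,0],P[...,1],P[...,2]
m=ok&(abs(x-.51)<.12)&(abs(y+.178)<.12)
b=P[m&(z>.105)&(z<.14)];c,ang=line(b);print("bar",len(b),c,np.median(b[:,2]),ang,b.min(0),b.max(0))
u=np.array([np.cos(np.radians(ang)),np.sin(np.radians(ang))]);t=(b[:,:2]-c)@u;print("len",t.min(),t.max(),"mid",c+u*(t.min()+t.max())/2)
dm=m&(z<.06)&(z>.006)&(hsv[...,1]>50)&(hsv[...,0]<28)
q=np.argwhere(dm)[:,::-1].astype(np.float32);pts=P[dm];(cc,r)=cv2.minEnclosingCircle(pts[:,:2].astype(np.float32));print("dish",len(pts),cc,r)
lb=m&(x>.575)&(z>.01)&(hsv[...,1]<50)&(hsv[...,2]>120);p=P[lb];print("label",len(p),p.mean(0),line(p) if len(p)>2 else"")
w=ok&(hsv[...,1]>120)&(hsv[...,0]<20);w[:,:110]=0;w[:,165:]=0;w[:240]=0;w[300:]=0
p=P[w];print("amber",len(p),p.mean(0),p.min(0),p.max(0));p=P[w&(z>.1)]
c=p.mean(0);n=np.linalg.svd(p-c)[2];print(n)
h=ok&(abs(x-.51)<.1)&(y>.3)&(y<.55)
hd=P[h&(z>.16)&(z<.19)];rect=cv2.minAreaRect(hd[:,:2].astype(np.float32));print("head",rect,np.median(hd[:,2]))
f=P[h&(z>.01)&(z<.024)];print("foot",len(f),cv2.minEnclosingCircle(f[:,:2].astype(np.float32)))
cr=np.hstack([cv2.resize(im[215:320,365:515],None,fx=4,fy=4)[:420,:600]]);cr2=cv2.resize(im[235:305,90:180],None,fx=6,fy=6)[:420,:540]
cv2.imwrite("pics/crop.png",cv2.resize(np.hstack([cr,cr2]),(800,295))[:,:,::-1])
E
```

```text
bar 595 [ 0.51167507 -0.17727044] 0.12966186284224948 -83.16556570540904 [ 0.49592518 -0.26180235  0.10842114] [ 0.52668312 -0.09531856  0.13524235]
len -0.08209984992900553 0.08548001141719967 mid [ 0.51187619 -0.17894851]
dish 3374 (0.5174148678779602, -0.1763528436422348) 0.08550212532281876
label 38 [ 0.59962293 -0.16903631  0.04434282] (array([ 0.59962293, -0.16903631]), np.float64(-83.18418660565385))
amber 281 [0.5087825  0.40963011 0.1335976 ] [0.4805097  0.40267483 0.10128279] [0.53758358 0.41637892 0.15684622]
[[-0.97416768  0.20321878 -0.09848587]
 [ 0.09843312 -0.01039216 -0.9950894 ]
 [-0.20324434 -0.9790782  -0.00987975]]
head ((0.5135945081710815, 0.43664371967315674), (0.056516680866479874, 0.08994331955909729), 78.070556640625) 0.17396964406366616
foot 980 ((0.5137626528739929, 0.43782782554626465), 0.05474473163485527)
```

View pics/crop.png

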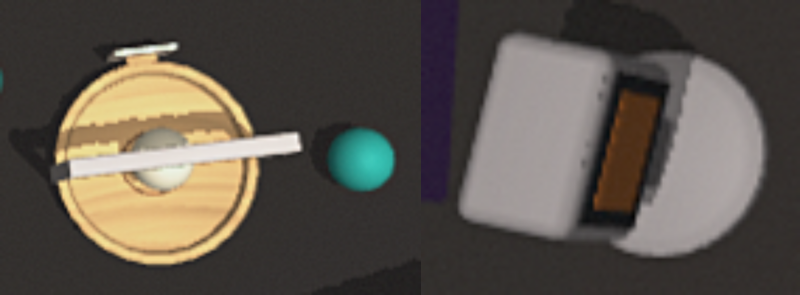

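The crop confirms the dish: label at its top edge (145,50), bar across it, white ball under the bar at (160,160), turquoise look-alike outside at (360,158). The reader's amber window at (628,150) faces right and slightly down.

From the depth data, checked against the given sizes:

| Thing | Position (m) | Yaw | Check |
|---|---|---|---|
| Dish | (0.512, -0.179) | 6.8° | bar length 167 mm and top at 0.129 both match |
| Window | (0.508, 0.409, 0.132) | 78.2° | foot radius and head size match |

Now I move above the bar.

```bash
python3 -m inch '[[[0.0243,-0.0155,0],[0,0,0],1],[[0.0243,-0.0155,0],[0,0,0],1],[[0.0243,-0.0155,0],[0,0,0],1],[[0.0243,-0.0155,0],[0,0,0],1],[[0.0243,-0.0155,0],[0,0,0],1],[[0.0243,-0.0155,0],[0,0,0],1],[[0.0243,-0.0155,0],[0,0,0],1],[[0.0243,-0.0155,0],[0,0,0],1]]'
python3 -m inch '[[[0.0243,-0.0155,0],[0,0,0],1],[[0.0243,-0.0155,0],[0,0,0],1],[[0.0243,-0.0155,0],[0,0,0],1],[[0.0243,-0.0155,0],[0,0,0],1],[[0.0243,-0.0155,0],[0,0,0],1],[[0.0243,-0.0155,0],[0,0,0],1],[[0.0243,-0.0155,0],[0,0,0],1],[[0.0243,-0.0155,0],[0,0,0],1]]'
python3 -m inch '[[[0,0,0],[0,0,-0.14],1],[[0,0,0],[0,0,-0.14],1],[[0,0,0],[0,0,-0.14],1],[[0,0,0],[0,0,-0.14],1],[[0,0,0],[0,0,-0.14],1],[[0,0,0],[0,0,-0.14],1],[[0,0,0],[0,0,-0.14],1],[[0,0,0],[0,0,-0.14],1]]'
python3 -m inch '[[[0,0,0],[0,0,-0.14],1],[[0,0,0],[0,0,0],1],[[0,0,0],[0,0,0],1]]'
cat >> h.py <<'E'
def tool():
    s=manip.state();return s,np.array(s["tool_pos"]),R.from_quat(np.roll(s["tool_rot"],-1)).as_matrix()
E
python3 - <<'E'
from h import *
s,p,M=tool();print(s["time"],p,M.round(4),"toolx yaw",np.degrees(np.arctan2(M[1,0],M[0,0])),np.round(s["joint_pos"],3))
im,d=manip.grab_frame("wrist");s,p,M=tool();cv2.imwrite("pics/w1.png",im[:,:,::-1])
P=cloud("wrist",d);x,y,z=P[...,0],P[...,1],P[...,2]
b=P[(d>0)&(abs(x-.51)<.05)&(abs(y+.178)<.12)&(z>.12)&(z<.138)]
c=b.mean(0);u=np.linalg.svd(b[:,:2]-c[:2])[2][0];t=(b[:,:2]-c[:2])@u
print(len(b),c,u,np.degrees(np.arctan2(u[1],u[0])),t.min(),t.max())
E
```

```text
time: 1.8
tool_pos: [0.3871, -0.3722, 0.2564]
tool_rot: [0.0, 0.977, 0.215, 0.0]
contact_force: [0.2, 0.1, 0.7]
gripper_width: 1.004
grasp_force: 0.0
time: 2.6
tool_pos: [0.5116, -0.1781, 0.2565]
tool_rot: [0.0, 0.977, 0.215, 0.0]
contact_force: [0.8, -0.2, -0.1]
gripper_width: 1.0
grasp_force: 0.0
time: 3.4
tool_pos: [0.5111, -0.1792, 0.2564]
tool_rot: [0.0, 0.711, 0.703, 0.0]
contact_force: [-0.0, 0.6, 0.4]
gripper_width: 0.999
grasp_force: 0.0
time: 3.7
tool_pos: [0.5111, -0.1791, 0.2564]
tool_rot: [0.0, 0.664, 0.748, 0.0]
contact_force: [-0.1, -0.0, -0.8]
gripper_width: 1.001
grasp_force: 0.0
3.7 [ 0.51106941 -0.17914604  0.2563597 ] [[-1.188e-01  9.929e-01  1.000e-04]
 [ 9.929e-01  1.188e-01 -0.000e+00]
 [-1.000e-04  1.000e-04 -1.000e+00]] toolx yaw 96.82253602002689 [-0.475 -0.148  1.806  0.     1.483 -0.594]
5623 [ 0.51038523 -0.17124868  0.12918951] [-0.11868503  0.99293195] 96.81621805173266 -0.09141901021753311 0.07436571660505908
```

View pics/w1.png

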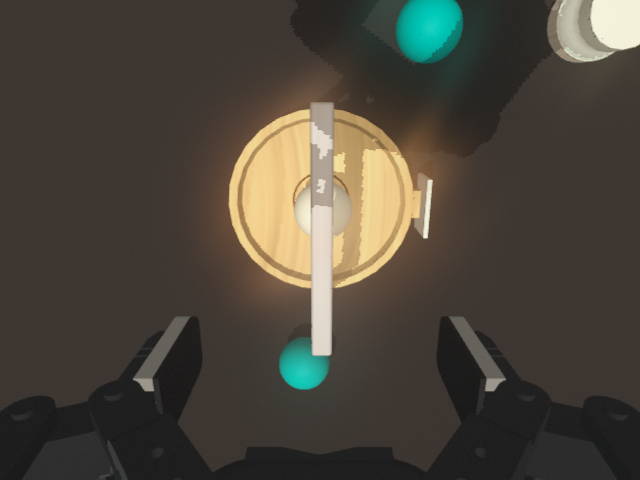

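The wrist view shows the bar (322,103)-(322,355) centred between the pads, and the white ball under it at (322,208) just inside the ring. The bar direction (96.8°) and its middle agree with the tool to within 1 mm, so I descend.

```bash
python3 -m inch '[[[0,0,0.016],[0,0,0],1],[[0,0,0.018],[0,0,0],1],[[0,0,0.018],[0,0,0],1],[[0,0,0.018],[0,0,0],1],[[0,0,0.018],[0,0,0],1],[[0,0,0.018],[0,0,0],0.8],[[0,0,0.014],[0,0,0],0.6],[[0,0,0.009],[0,0,0],0.5]]'
python3 -m inch '[[[0,0,0],[0,0,0],0.4],[[0,0,0],[0,0,0],0.35],[[0,0,0],[0,0,0],0.3],[[0,0,0],[0,0,0],0.27],[[0,0,0],[0,0,0],0.25],[[0,0,0],[0,0,0],0.23],[[0,0,0],[0,0,0],0.21],[[0,0,0],[0,0,0],0.2]]'
python3 -m inch '[[[0,0,0],[0,0,0],0.19],[[0,0,0],[0,0,0],0.18],[[0,0,0],[0,0,0],0.17],[[0,0,0],[0,0,0],0.16],[[0,0,0],[0,0,0],0.15],[[0,0,0],[0,0,0],0.14],[[0,0,0],[0,0,0],0.12],[[0,0,0],[0,0,0],0.1]]'
python3 -m inch '[[[0,0,0],[0,0,0],0.05],[[0,0,0],[0,0,0],0],[[0,0,0],[0,0,0],0],[[0,0,0],[0,0,0],0],[[0,0,0],[0,0,0],0],[[0,0,0],[0,0,0],0]]'
```

```text
time: 4.55
tool_pos: [0.5101, -0.1787, 0.125]
tool_rot: [-0.001, 0.663, 0.749, -0.0]
contact_force: [0.8, 0.1, 0.1]
gripper_width: 0.519
grasp_force: 0.0
time: 5.35
tool_pos: [0.5111, -0.1792, 0.1274]
tool_rot: [0.0, 0.663, 0.749, 0.0]
contact_force: [-0.6, 0.3, 0.3]
gripper_width: 0.199
grasp_force: 0.0
time: 6.15
tool_pos: [0.5112, -0.1792, 0.1275]
tool_rot: [0.0, 0.663, 0.749, 0.0]
contact_force: [1.5, 0.2, 0.6]
gripper_width: 0.151
grasp_force: 59.0
time: 6.75
tool_pos: [0.5112, -0.1792, 0.1275]
tool_rot: [0.0, 0.663, 0.749, 0.0]
contact_force: [1.6, 1.0, 2.2]
gripper_width: 0.15
grasp_force: 59.1
```

```bash
python3 -m inch '[[[0,0,-0.001],[0,0,0],0],[[0,0,-0.002],[0,0,0],0],[[0,0,-0.003],[0,0,0],0],[[0,0,-0.005],[0,0,0],0],[[0,0,-0.007],[0,0,0],0],[[0,0,-0.008],[0,0,0],0],[[0,0,-0.008],[0,0,0],0],[[0,0,-0.009],[0,0,0],0]]'
python3 -m inch '[[[0,0,-0.010],[0,0,0],0],[[0,0,-0.010],[0,0,0],0],[[0,0,-0.009],[0,0,0],0],[[0,0,-0.008],[0,0,0],0],[[0,0,-0.008],[0,0,0],0],[[0,0,-0.006],[0,0,0],0],[[0,0,-0.004],[0,0,0],0],[[0,0,-0.002],[0,0,0],0]]'
python3 -m inch '[[[0,0,0],[0,0,0],0],[[0,0,0],[0,0,0],0],[[0,0,0],[0,0,0],0]]'
python3 - <<'E'
from h import *
s,p,M=tool();print(s["time"],p,M.round(4),s["contact_force"])
im,d=manip.grab_frame("side");cv2.imwrite("pics/s2.png",cv2.resize(im[100:320,240:560],(800,550))[:,:,::-1])
for n in("side","top"):
    if n=="top": im,d=manip.grab_frame(n)
    for o in manip.look_for(n,"ball_center")[:4]: print(n,o["score"],np.round(o["point"],3))
    P=cloud(n,d);x,y,z=P[...,0],P[...,1],P[...,2]
    hsv=cv2.cvtColor(im,cv2.COLOR_RGB2HSV);m=(d>0)&(abs(x-.51)<.12)&(abs(y+.178)<.12)&(z>.09)&(z<.15)&(hsv[...,1]>50)&(hsv[...,0]<28)
    q=P[m];
    if len(q)>50:print(n,len(q),q.min(0),q.max(0),np.median(q[:,2]))
E
```

```text
time: 7.55
tool_pos: [0.5111, -0.1792, 0.1713]
tool_rot: [0.0, 0.663, 0.749, 0.0]
contact_force: [0.0, -0.3, -2.5]
gripper_width: 0.147
grasp_force: 58.5
time: 8.35
tool_pos: [0.5111, -0.1792, 0.2277]
tool_rot: [0.0, 0.663, 0.749, 0.0]
contact_force: [-0.5, -0.0, -2.7]
gripper_width: 0.149
grasp_force: 58.5
time: 8.65
tool_pos: [0.5108, -0.179, 0.2268]
tool_rot: [-0.0, 0.663, 0.749, -0.0]
contact_force: [-0.4, -0.6, -4.8]
gripper_width: 0.153
grasp_force: 58.5
8.65 [ 0.51084463 -0.17903973  0.22677633] [[-1.216e-01  9.926e-01 -8.000e-04]
 [ 9.926e-01  1.216e-01  5.000e-04]
 [ 6.000e-04 -8.000e-04 -1.000e+00]] [-0.39468639 -0.59544556 -4.78665709]
side 0.87 [ 0.576 -0.018  0.037]
side 0.55 [ 0.503 -0.168  0.14 ]
side 0.4 [ 0.501 -0.17   0.12 ]
side 1664 [ 0.43033278 -0.26375723  0.10563782] [ 0.59886067 -0.09541521  0.14998661] 0.1189170718588313
top 0.74 [ 0.574 -0.034  0.044]
top 0.67 [ 0.525 -0.165  0.148]
top 1978 [ 0.43257826 -0.25019048  0.10515964] [ 0.59893544 -0.09938254  0.14456064] 0.11606049913505648
```

View pics/s2.png

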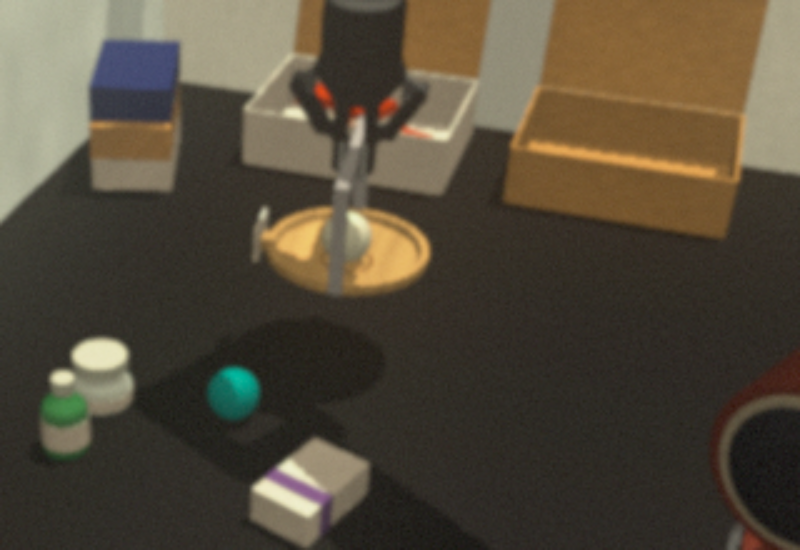

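The side view shows the dish hanging level from the gripper at (347,250), with the ball at (347,237) in the ring and the label on the left at (262,235). Next I turn it gently in place.

```bash
python3 -m inch '[[[0,0,0],[0,0,-0.005],0],[[0,0,0],[0,0,-0.01],0],[[0,0,0],[0,0,-0.015],0],[[0,0,0],[0,0,-0.02],0],[[0,0,0],[0,0,-0.025],0],[[0,0,0],[0,0,-0.03],0],[[0,0,0],[0,0,-0.035],0],[[0,0,0],[0,0,-0.04],0]]' | head -3
python3 -m inch '[[[0,0,0],[0,0,-0.04],0],[[0,0,0],[0,0,-0.04],0],[[0,0,0],[0,0,-0.04],0],[[0,0,0],[0,0,-0.04],0],[[0,0,0],[0,0,-0.04],0],[[0,0,0],[0,0,-0.04],0],[[0,0,0],[0,0,-0.04],0],[[0,0,0],[0,0,-0.04],0]]' | head -3
python3 -m inch '[[[0,0,0],[0,0,-0.04],0],[[0,0,0],[0,0,-0.04],0],[[0,0,0],[0,0,-0.04],0],[[0,0,0],[0,0,-0.04],0],[[0,0,0],[0,0,-0.04],0],[[0,0,0],[0,0,-0.04],0],[[0,0,0],[0,0,-0.04],0],[[0,0,0],[0,0,-0.04],0]]' | head -3
python3 -m inch '[[[0,0,0],[0,0,-0.041],0],[[0,0,0],[0,0,-0.041],0],[[0,0,0],[0,0,-0.041],0],[[0,0,0],[0,0,-0.041],0],[[0,0,0],[0,0,-0.041],0],[[0,0,0],[0,0,-0.041],0],[[0,0,0],[0,0,-0.04],0],[[0,0,0],[0,0,-0.035],0]]' | head -3
python3 -m inch '[[[0,0,0],[0,0,-0.03],0],[[0,0,0],[0,0,-0.025],0],[[0,0,0],[0,0,-0.02],0],[[0,0,0],[0,0,-0.015],0],[[0,0,0],[0,0,-0.01],0],[[0,0,0],[0,0,-0.005],0],[[0,0,0],[0,0,0],0],[[0,0,0],[0,0,0],0]]'
cat > chk.py <<'E'
from h import *
import sys
s,p,M=tool();print(s["time"],p,"toolx yaw",np.degrees(np.arctan2(M[1,0],M[0,0])),"tiltz",M[:,2].round(4),s["grasp_force"])
for n in("wrist","top","side"):
    im,d=manip.grab_frame(n);cv2.imwrite(f"pics/{sys.argv[1]}_{n}.png",im[:,:,::-1])
    P=cloud(n,d);q=P-p;x,y,z=q[...,0],q[...,1],P[...,2];r=np.hypot(x,y)
    hsv=cv2.cvtColor(im,cv2.COLOR_RGB2HSV)
    wood=(d>0)&(r<.09)&(z>.07)&(z<.15)&(hsv[...,1]>60)&(hsv[...,0]<28)
    w=P[wood&(r>.073)&(r<.082)&(z>p[2]-.12)]
    if len(w)>60:
        for _ in range(3):
            A=np.c_[w[:,:2]-p[:2],np.ones(len(w))];f=np.linalg.lstsq(A,w[:,2],rcond=None)[0];e=w[:,2]-A@f;w=w[abs(e)<2*e.std()+1e-4]
        print(n,"rim n",len(w),"slopes",f[:2].round(3),"rim z",f[2].round(4))
    a=P[wood][:,:2]
    if len(a)>200: print(n,"dish circle",cv2.minEnclosingCircle(a.astype(np.float32)))
    b=P[(d>0)&(r<.042)&(z>p[2]-.125)&(z<p[2]-.062)&(hsv[...,1]<60)&(hsv[...,2]>70)]
    if len(b)>40:
        from scipy.optimize import least_squares
        g=least_squares(lambda c:np.linalg.norm(b-c,axis=1)-.025,[p[0],p[1],p[2]-.095],loss="soft_l1",f_scale=.002).x;print(n,"ball",len(b),g.round(4),"off",(g-p).round(4))
    l=P[(d>0)&(r>.083)&(r<.105)&(z>p[2]-.13)&(z<p[2]-.07)&(hsv[...,1]<60)&(hsv[...,2]>90)]
    if len(l)>20: c=l.mean(0);u=np.linalg.svd(l[:,:2]-c[:2])[2][0];print(n,"label",len(l),c,l.min(0),l.max(0),np.degrees(np.arctan2(u[1],u[0])))
E
python3 chk.py a
```

```text
time: 9.65
tool_pos: [0.5111, -0.1792, 0.2273]
tool_rot: [0.0, 0.592, 0.806, 0.0]
time: 10.45
tool_pos: [0.5111, -0.1791, 0.2273]
tool_rot: [0.0, 0.455, 0.89, -0.0]
time: 11.25
tool_pos: [0.5111, -0.1791, 0.2273]
tool_rot: [-0.0, 0.308, 0.951, -0.0]
time: 12.05
tool_pos: [0.5111, -0.1792, 0.2273]
tool_rot: [0.0, 0.152, 0.988, -0.0]
time: 12.85
tool_pos: [0.5111, -0.1791, 0.2273]
tool_rot: [-0.0, 0.101, 0.995, 0.0]
contact_force: [0.2, 0.7, -3.7]
gripper_width: 0.154
grasp_force: 58.5
12.85 [ 0.51105626 -0.17913487  0.22728453] toolx yaw 168.38215035695382 tiltz [-0.  0. -1.] 58.522303104400635
wrist rim n 7180 slopes [-0.001  0.001] rim z 0.1262
wrist dish circle ((0.5120893716812134, -0.17402733862400055), 0.08508757501840591)
wrist ball 2090 [ 0.5151 -0.1778  0.1329] off [ 0.004   0.0013 -0.0944]
wrist label 1482 [ 0.52951053 -0.09406468  0.13983044] [ 0.50419878 -0.09973052  0.11247909] [ 0.55329858 -0.08567046  0.1462974 ] -12.34677579499249
top rim n 485 slopes [0.001 0.002] rim z 0.1266
top dish circle ((0.5111205577850342, -0.17549847066402435), 0.08141603320837021)
top ball 55 [ 0.5158 -0.1767  0.1339] off [ 0.0047  0.0024 -0.0933]
top label 57 [ 0.52886706 -0.09131422  0.1429895 ] [ 0.50521858 -0.09745131  0.12155641] [ 0.55300165 -0.08502945  0.14808662] 167.74773681497172
side rim n 346 slopes [ 0.01 -0.01] rim z 0.1248
side dish circle ((0.5123206377029419, -0.17573516070842743), 0.08669888228178024)
side ball 51 [ 0.5165 -0.1788  0.1339] off [ 0.0054  0.0003 -0.0934]
```

The dish is level (rim slopes under 0.002) and the ball is 4 mm off centre. The label yaw is about right, and the label is 6 mm too low. Now I carry it across with long ramps, stopping before the deceleration ramp to check the position.

```bash
python3 -m inch '[[[0.0001,0.0005,0],[0,0,0],0],[[0.0003,0.001,0],[0,0,0],0],[[0.0004,0.0014,0],[0,0,0],0],[[0.0005,0.0019,0],[0,0,0],0],[[0.0007,0.0024,0],[0,0,0],0],[[0.0008,0.0029,0],[0,0,0],0],[[0.001,0.0033,0],[0,0,0],0],[[0.0011,0.0038,0],[0,0,0],0]]' | head -2
python3 -m inch '[[[0.0012,0.0043,0],[0,0,0],0],[[0.0014,0.0048,0],[0,0,0],0],[[0.0015,0.0052,0],[0,0,0],0],[[0.0016,0.0057,0],[0,0,0],0],[[0.0018,0.0062,0],[0,0,0],0],[[0.0019,0.0067,0],[0,0,0],0],[[0.002,0.0071,0],[0,0,0],0],[[0.0022,0.0076,0],[0,0,0],0]]' | head -2
python3 -m inch '[[[0.0022,0.0076,-0.0002],[0,0,0],0],[[0.0022,0.0076,-0.0002],[0,0,0],0],[[0.0022,0.0076,-0.0002],[0,0,0],0],[[0.0022,0.0076,-0.0002],[0,0,0],0],[[0.0022,0.0076,-0.0002],[0,0,0],0],[[0.0022,0.0076,-0.0002],[0,0,0],0],[[0.0022,0.0076,-0.0002],[0,0,0],0],[[0.0022,0.0076,-0.0002],[0,0,0],0]]' | head -2
python3 -m inch '[[[0.0022,0.0076,-0.0002],[0,0,0],0],[[0.0022,0.0076,-0.0002],[0,0,0],0],[[0.0022,0.0076,-0.0002],[0,0,0],0],[[0.0022,0.0076,-0.0002],[0,0,0],0],[[0.0022,0.0076,-0.0002],[0,0,0],0],[[0.0022,0.0076,-0.0002],[0,0,0],0],[[0.0022,0.0076,-0.0002],[0,0,0],0],[[0.0022,0.0076,-0.0002],[0,0,0],0]]' | head -2
python3 -m inch '[[[0.0022,0.0076,-0.0002],[0,0,0],0],[[0.0022,0.0076,-0.0002],[0,0,0],0],[[0.0022,0.0076,-0.0002],[0,0,0],0],[[0.0022,0.0076,-0.0002],[0,0,0],0],[[0.0022,0.0076,-0.0002],[0,0,0],0],[[0.0022,0.0076,-0.0002],[0,0,0],0],[[0.0022,0.0076,-0.0002],[0,0,0],0],[[0.0022,0.0076,-0.0002],[0,0,0],0]]' | head -2
python3 -m inch '[[[0.0022,0.0076,-0.0002],[0,0,0],0],[[0.0022,0.0076,-0.0002],[0,0,0],0],[[0.0022,0.0076,-0.0002],[0,0,0],0],[[0.0022,0.0076,-0.0002],[0,0,0],0],[[0.0022,0.0076,-0.0002],[0,0,0],0],[[0.0022,0.0076,-0.0002],[0,0,0],0],[[0.0022,0.0076,0],[0,0,0],0],[[0.0022,0.0076,0],[0,0,0],0]]'
```

```text
time: 13.8
tool_pos: [0.5097, -0.161, 0.2273]
time: 14.6
tool_pos: [0.506, -0.1113, 0.2273]
time: 15.4
tool_pos: [0.5009, -0.0482, 0.2289]
time: 16.2
tool_pos: [0.496, 0.0149, 0.2305]
time: 17.0
tool_pos: [0.491, 0.078, 0.2321]
time: 17.8
tool_pos: [0.4859, 0.1411, 0.2333]
tool_rot: [-0.0, 0.101, 0.995, 0.0]
contact_force: [-0.1, -0.0, -2.6]
gripper_width: 0.153
grasp_force: 58.5
```

On track: 0.121 m is left, which matches the 8 full rows plus the deceleration ramp.

```bash
python3 -m inch '[[[0.0022,0.0076,0],[0,0,0],0],[[0.0022,0.0076,0],[0,0,0],0],[[0.0022,0.0076,0],[0,0,0],0],[[0.0022,0.0076,0],[0,0,0],0],[[0.0022,0.0076,0],[0,0,0],0],[[0.0022,0.0076,0],[0,0,0],0],[[0.0022,0.0076,0],[0,0,0],0],[[0.0022,0.0076,0],[0,0,0],0]]' | head -2
python3 -m inch '[[[0.002,0.0071,0],[0,0,0],0],[[0.0019,0.0067,0],[0,0,0],0],[[0.0018,0.0062,0],[0,0,0],0],[[0.0016,0.0057,0],[0,0,0],0],[[0.0015,0.0052,0],[0,0,0],0],[[0.0014,0.0048,0],[0,0,0],0],[[0.0012,0.0043,0],[0,0,0],0],[[0.0011,0.0038,0],[0,0,0],0]]' | head -2
python3 -m inch '[[[0.001,0.0033,0],[0,0,0],0],[[0.0008,0.0029,0],[0,0,0],0],[[0.0007,0.0024,0],[0,0,0],0],[[0.0005,0.0019,0],[0,0,0],0],[[0.0004,0.0014,0],[0,0,0],0],[[0.0003,0.001,0],[0,0,0],0],[[0.0001,0.0005,0],[0,0,0],0],[[0,0,0],[0,0,0],0]]'
python3 -m inch '[[[0,0,0],[0,0,0],0],[[0,0,0],[0,0,0],0],[[0,0,0],[0,0,0],0],[[0,0,0],[0,0,0],0],[[0,0,0],[0,0,0],0],[[0,0,0],[0,0,0],0],[[0,0,0],[0,0,0],0],[[0,0,0],[0,0,0],0]]' | head -2
python3 chk.py b
python3 - <<'E'
from h import *
im,d=manip.grab_frame("top");P=cloud("top",d);h=(d>0)&(abs(P[...,0]-.51)<.1)&(P[...,1]>.38)&(P[...,1]<.55)&(P[...,2]>.16)&(P[...,2]<.19)
hd=P[h];print(cv2.minAreaRect(hd[:,:2].astype(np.float32)))
E
```

```text
time: 18.6
tool_pos: [0.481, 0.2042, 0.2333]
time: 19.4
tool_pos: [0.4776, 0.2493, 0.2333]
time: 20.2
tool_pos: [0.4766, 0.2628, 0.2333]
tool_rot: [0.0, 0.101, 0.995, -0.0]
contact_force: [-1.0, 0.7, -2.5]
gripper_width: 0.153
grasp_force: 58.5
time: 21.0
tool_pos: [0.4766, 0.2629, 0.2333]
21.0 [0.47656023 0.26286175 0.23329005] toolx yaw 168.38253228115542 tiltz [-1.e-04 -0.e+00 -1.e+00] 58.51414382457733
wrist rim n 7179 slopes [-0.001  0.002] rim z 0.1322
wrist dish circle ((0.4775446057319641, 0.26788386702537537), 0.0851488709449768)
wrist ball 1713 [0.4806 0.2639 0.1389] off [ 0.004   0.001  -0.0943]
wrist label 1373 [0.48863387 0.34934735 0.14325185] [0.46987983 0.34245189 0.11447167] [0.51903231 0.35589809 0.15197247] -10.84389065126088
top rim n 374 slopes [-0.001  0.003] rim z 0.1326
top dish circle ((0.4782734215259552, 0.2633330225944519), 0.08010825514793396)
top ball 154 [0.4811 0.2653 0.1394] off [ 0.0045  0.0024 -0.0939]
side rim n 707 slopes [ 0.009 -0.002] rim z 0.131
side dish circle ((0.477493554353714, 0.26690199971199036), 0.08600454777479172)
side label 33 [0.4707136  0.33241907 0.14664974] [0.39410933 0.27428984 0.12292822] [0.51518907 0.35437724 0.15753046] 33.67611088583385
((0.5487533807754517, 0.43771597743034363), (0.03422024846076965, 0.06331196427345276), 20.33757972717285)
```

View pics/b_top.png

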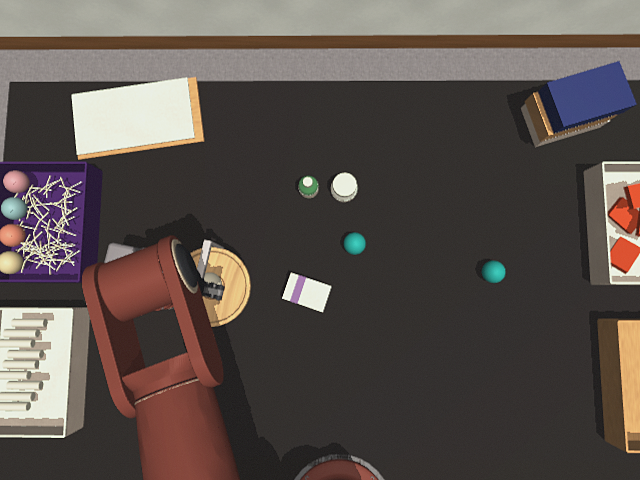

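View pics/b_wrist.png

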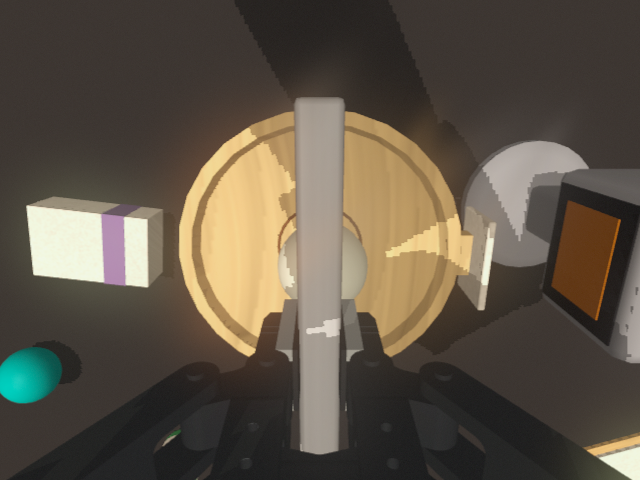

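The top view shows the carton (307,291), jar and lotion undisturbed and the dish in front of the reader. The wrist view shows the label card (480,260) facing the amber window (585,260), with the ball in the ring at (322,262). One close-range check of the window against the label, then I hand in.

```bash
python3 - <<'E'
from h import *
s,p,M=tool();im,d=manip.grab_frame("wrist");P=cloud("wrist",d);hsv=cv2.cvtColor(im,cv2.COLOR_RGB2HSV)
m=(d>0)&(hsv[...,1]>150)&(hsv[...,0]<20)&(P[...,1]>.38)&(P[...,2]>.1)&(P[...,2]<.165)
w=P[m];lo,hi=np.percentile(w,[1,99],axis=0);c=(lo+hi)/2;n=np.linalg.svd(w-w.mean(0))[2][2];n*=np.sign(n[1])
print(len(w),lo,hi,c,n,np.degrees(np.arctan2(n[1],n[0])))
n[2]=0;n/=np.linalg.norm(n);y=np.array([-n[1],n[0],0]);dx=M[:,1]
lab=np.r_[p[:2]+.09*dx[:2],p[2]-.1013];e=lab-c;print("label",lab,"in window",e@n,e@y,e[2])
E
```

```text
5220 [0.48030871 0.40258004 0.11129502] [0.5343422  0.41427932 0.15500251] [0.50732545 0.40842968 0.13314876] [ 0.20249516  0.97927388 -0.00428688] 78.31698391844074
label [0.49468941 0.35098893 0.1319673 ] in window -0.05880950320890323 0.0007426755093240691 -0.0011814654671588876
```

```bash
python3 -c "
from plant import manip
print(manip.job_done())"
```

```text
the job is handed in; nothing more can be done
None
```

I handed the job in with the dish held level and steady: by the last measurement the label is about 59 mm in front of the window, within 2 mm of its centre and square to it, the ball is about 4 mm off centre in the ring, and the other goods look undisturbed; the hand-in returned no verdict.

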